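# Close up the shoe-brush rack

## Robot

A 6-joint arm with a two-finger parallel gripper is mounted at the origin on the work surface. World frame = base frame: x ahead of the robot, y to its left, z up, the work surface at z = 0. Lengths are in m, angles in degrees, forces in N, time in s.
With the tool pointing down it reaches from about 0.25 to 0.725 m from the base axis. Payload 9.7 kg.
Tool frame: the origin (TCP) lies at the very end of the fingers, on their centre line; the grasp point (between the pads) lies 19 mm behind it; z points along the fingers, y is the direction in which the jaws open and shut (so a half turn about z gives the same grasp; the last joint's range is limited). The gripper opens to 85 mm and grips with 20 to 120 N. Pads are 22 mm wide; open, the fingers measure 114 mm over their backs; the gripper's body (76 mm by 85 mm) begins 54 mm behind the grasp point. The pads swing forward as they close: fully open they stand 13 mm farther back than shut.
Start: joints at [76.891, 4.979, 10.078, 95.1, 0, 90], TCP at [0.125, 0.536, 0.231] pointing down, gripper open.
Joint ranges: [-179.16, 179.16], [-48.56, 103.87], [-65.8, 70.77], [-126.05, 130.52], [-82.76, 87.17], [-180, 180]. Speed limits (degrees/s): [127.2, 127.2, 147.25, 180, 180, 180].

## Interface

Orientations are given as [roll, pitch, yaw] about the fixed x, y, z axes, in that order (R = Rz(yaw) Ry(pitch) Rx(roll)).
In Python, from workcell import bot gives the robot as it stands. The module is installed in compiled form; this text tells all that it offers.
- The arm moves only by the tool arm_command, never from a script. Its argument "increments" is a list of rows, each a list of 7 numbers: the gripper command: -1 is fully open, 1 is shut, values between are in proportion, then the shift along the tool's x, y, z in cm, then the turn, a rotation vector about the tool's x, y, z in degrees. In form: [[gripper, x, y, z, rx, ry, rz], ...]. A call has 1 to 10 rows; each row shifts and turns the commanded pose from where the row before left it, along the tool's axes as they then stand; what a row does not reach is not made up. A row lasts 1/8 s, in which the tool goes at most 62.5 mm and 10.7 degrees, less where a joint would pass 70% of its speed; a pose out of reach is approached as far as the arm can. A call is refused whole if a number of a shift passes 6.25 or a number of a turn 10.7, either way. A call with a gripper value outside its range is refused whole. The fingers move at their own pace and stop on an object; "grip_force" is the grip in N (left out, the last holds). Time passes only in rows, so rows that do not move let the fingers close. It gives the time, the measured TCP pose, the force and the opening at its end, in the units of the state.
- bot.get_obs(): the state, without advancing time (a new reading comes with each control period).
- bot.camera(name): name is "scene" or "top" or "wrist"; returns a dict with "color" (400x640x3 uint8, red, green, blue), "fx", "fy", "cx", "cy" (pixels), "origin" and "attitude" of the camera in the world. Camera axes: x right, y up, looking along -z (the intrinsics and any distortion apply to the point x, -y, -z); pixel columns grow to the right and rows downward; lengths in m; the calibration is good to about 2 mm. A picture is of the moment at which its call begins. There is no depth.
- bot.job_done(): hands the job in, once; it reports no verdict.
The state is a dict: "time": time; "q": joint angles; "qd": joint speeds; "joint_efforts": joint torques, N m; "ee_pos": TCP position; "tcp_rot": TCP orientation; "wrist_force": force on the tool from outside, world axes, zero at the start; "torque": the same for the moment, N m; "opening": finger opening in m.
Only numpy, scipy, OpenCV 4.12 (cv2) and the standard library are available. Lean on these libraries where they do the work, as an engineer would, in place of code of your own. Each camera call takes 0.05 s, during which the arm holds its last target. There are 200 camera calls.

## Task

Get the white shoe-brush rack ready and close it, leaving the other things on the table where they are. With the red keeper bar still wide open, lift the blue jar away from in front of the rack and stand it upright, wholly on the round cork mat, and push every brush that sticks out of the rack fully home against the rear stop of its bay. Only then swing the keeper bar shut across the front of the rack until it snaps past the sprung brass roller and stays in its detent.

Things in the scene. Friction and masses are not known exactly. Their poses are not given: they have to be found in the camera images.
- rack: fixed white slotted metal rack, 170 deep (x), 166 wide (y). Origin at the centre of its underside on the table; x points from the open front to the rear stop, y to its left, z up. Floor 10 high; three bays 50 wide centred at y = -54, 0, 54 mm between 4 mm walls 40 high; floor and walls begin at x = -85. Rear stop: face at x = 70, 70 high. Catch post at x = -122 to -80, y = -81 to -123, 67 high.
- keeper (a joint): angle of the red keeper bar about its vertical hinge, rad: 0 = fully shut across the bays (bar along rack -y); it grows as the free end swings out towards the robot (1.57 = along rack -x; limit 2.1). Friction holds it where it is left. The sprung roller is met at about 0.11 and its crest passed at 0.05, needing some 4 N at the bar's end; past it the roller holds the bar at 0 to 0.02.
- keeper_hinge (a point): point on the keeper's hinge axis at the bar's mid-height, 55 mm above the table (rack x = -100, y = 95 mm); post 16 mm across. The bar is a flat strip 6 thick, 20 high (45 to 65 mm above the table), ending 198 mm from the axis. At angle a it points along rack (-sin a, -cos a); its outer face, the one to push to shut it, looks along rack (-cos a, sin a). The polish tin passes under the bar.
- keeper_end (a point): point on the bar's centre line near its free end, 205 mm from the hinge axis, at mid-height, on a steel nose 12 mm across that ends at 225 mm
- brush_a: wooden shoe brush, 140 long (x), 46 wide (y), 45 high, bristles up; origin at the centre of its underside, +x to the rear of the rack. Three brushes lie on the floor of the rack's bays in any order. Fully home: origin at rack x = 0; sticking out by d (0 to 50 mm): origin at rack x = -d, front end face at rack x = -70 mm - d. Colour: dark wood, black bristles.
- brush_b: wooden shoe brush, 140 long (x), 46 wide (y), 45 high, bristles up; origin at the centre of its underside, +x to the rear of the rack. Three brushes lie on the floor of the rack's bays in any order. Fully home: origin at rack x = 0; sticking out by d (0 to 50 mm): origin at rack x = -d, front end face at rack x = -70 mm - d. Colour: light wood, cream bristles.
- brush_c: wooden shoe brush, 140 long (x), 46 wide (y), 45 high, bristles up; origin at the centre of its underside, +x to the rear of the rack. Three brushes lie on the floor of the rack's bays in any order. Fully home: origin at rack x = 0; sticking out by d (0 to 50 mm): origin at rack x = -d, front end face at rack x = -70 mm - d. Colour: medium wood, brown bristles.
- blue_jar: blue plastic storage jar with a white twist cap, closed, about 0.3 kg: body 64 mm across and 103 high, cap 58 mm across, 130 mm high overall; origin at the centre of its underside, z up. It stands in front of the rack in the bar's path.
- cork_mat: round cork mat fixed on the table, 110 mm across, 3 mm thick, at the left or right side of the rack; origin at the centre of its underside
- glass_jar: green glass jar with steel lid, 76 mm across, 114 high, at the side of the rack where the mat is not; leave alone; origin at the centre of its underside
- polish_bottle: white bottle with yellow label and black cap, 58 mm across, 165 high, near the open bar's outer side; leave alone; origin at the centre of its underside
- mug: white mug, 76 mm across, 85 high, with a handle; leave alone; origin at the centre of its underside
- polish_tin: flat round polish tin with a red lid rim, 80 mm across, 24 high; leave alone; origin at the centre of its underside
- shoehorn: curved orange plastic shoehorn lying on the table, 170 mm long (x), 22 to 41 wide, 20 high; leave alone; origin at its middle, table level
- carton: cardboard carton, 70 by 50 by 95 high, green band; leave alone; origin at the centre of its underside
Not all that is in view belongs to the job. Leave any orange look-alike of the brush_a alone.

How it is judged (in metres and radians):
On the way, in this order (a step that is already met when the one before it is completed fails the run):
1. with the keeper bar still wide open, the blue jar stands released on the cork mat and all three brushes are home (horizontal distance between blue_jar and cork_mat below 0.022 m and angle between blue_jar's own z axis and vertical below 0.1 rad and z of blue_jar in the frame of cork_mat below 0.008 m and contact force between the fingers and blue_jar below 0.1 N and x of each of brush_a, brush_b, brush_c in the frame of rack above -0.008 m and z of each of brush_a, brush_b, brush_c in the frame of rack below 0.016 m and value of joint keeper above 0.6 rad), for 0.2 s.
2. the keeper bar is shut in its detent (value of joint keeper below 0.03 rad), for 0.2 s.
At the end, for the whole second after the job is handed in: The keeper bar is past the sprung roller in its detent (keeper below 0.03 rad); the blue jar stands upright (tilt below 0.1 rad), still and released on the cork mat, its centre within 22 mm of the mat's; each brush lies on its bay's floor within 8 mm of the rear stop (value of joint keeper below 0.03 rad and horizontal distance between blue_jar and cork_mat below 0.022 m and angle between blue_jar's own z axis and vertical below 0.1 rad and z of blue_jar in the frame of cork_mat below 0.008 m and contact force between the fingers and blue_jar below 0.1 N and x of each of brush_a, brush_b, brush_c in the frame of rack above -0.008 m and z of each of brush_a, brush_b, brush_c in the frame of rack below 0.016 m and linear speed of blue_jar below 0.02 m/s); the robot touches nothing.
It fails at once if a bystander is moved more than 20 mm or tipped by more than 0.3 rad (distance of any of glass_jar, polish_bottle, mug, polish_tin, shoehorn, carton from where it was at the start of the episode above 0.02 m or angle between any of glass_jar, polish_bottle, mug, polish_tin, shoehorn, carton's own z axis and vertical above 0.3 rad).
It also fails if it takes over 64 s, if anything falls off the work surface, if the arm or the gripper's body presses on something with over 40 N, if the wrist force passes 120 N, or if a joint passes its speed limit or range.

## Working session

There is one attempt and no reset: what is moved stays moved. The work goes in short steps, Python scripts to look and compute and a tool call to move; the robot and the scene stay as the last step left them, time stands still between calls to the robot, and variables do not carry over. Pictures are saved under pics/ and viewed, about 8 in all and at most 12, crops included, and the job is handed in when it is done.

Besides the shell and the picture viewer there is one more tool, called after "Call:" by a JSON object that holds its "fn" and its "kwargs", one argument or row to a line. arm_command: Moves the arm, as the interface text tells. Its arguments: {"type":"object","properties":{"increments":{"type":"array"},"grip_force":{"type":"number"}},"required":["increments"]}

```bash
mkdir -p pics; cat > h.py <<'E'
import numpy as np, cv2, pickle
from workcell import bot
def snap(name, f):
    c=bot.camera(name); pickle.dump(c,open(f'pics/{f}.pkl','wb')); cv2.imwrite(f'pics/{f}.png',c['color'][:,:,::-1]); return c
def load(f): return pickle.load(open(f'pics/{f}.pkl','rb'))
def ray(c,u,v):
    d=np.array([(u-c['cx'])/c['fx'],-(v-c['cy'])/c['fy'],-1.]); return np.array(c['origin']),R(c)@d
def R(c):
    a=np.array(c['attitude']); 
    if a.shape==(3,3): return a
    from scipy.spatial.transform import Rotation as Ro
    return (Ro.from_euler('xyz',a,degrees=True) if a.size==3 else Ro.from_quat(a)).as_matrix()
def onz(c,u,v,z):
    o,d=ray(c,u,v); return o+d*(z-o[2])/d[2]
def proj(c,p):
    q=R(c).T@(np.array(p)-c['origin']); return c['cx']+c['fx']*q[0]/-q[2], c['cy']-c['fy']*q[1]/-q[2]
E
python3 - <<'E'
from h import *
for n in('top','scene'):
    c=snap(n,n+'0'); print({k:v for k,v in c.items() if k!='color'})
print(bot.get_obs())
E
```

```text
{'fx': 387.43862884126673, 'fy': 387.43862884126673, 'cx': 322.03410668943155, 'cy': 206.11462538383915, 'origin': array([ 0.24302707, -0.00770326,  1.1479854 ]), 'attitude': array([ 11.6099938 ,  -0.1426162 , -92.88861491])}
{'fx': 513.4180919239938, 'fy': 513.4180919239938, 'cx': 330.072584060016, 'cy': 194.91847471833287, 'origin': array([ 1.07187086, -0.94662613,  1.34981861]), 'attitude': array([40.67609469,  0.87204686, 32.14605444])}
{'time': 0.1, 'q': array([7.68921381e+01, 5.00802526e+00, 1.00392818e+01, 9.50980273e+01,
       7.28078915e-05, 9.00018516e+01]), 'qd': array([ 0.04116866, -0.05471972,  0.11983492, -0.02037339,  0.05067518,
        0.10322476]), 'joint_efforts': array([ 1.09509499e-03, -5.21559548e+01,  4.65653551e+01,  1.61364576e-02,
        6.49944423e-05, -5.39489520e-06]), 'ee_pos': array([0.12468773, 0.53548235, 0.2306558 ]), 'tcp_rot': array([-1.79933229e+02, -7.06500410e-05,  1.66890286e+02]), 'wrist_force': array([ 0.25159308,  1.01278416, -0.11763372]), 'torque': array([0.00786667, 0.03597281, 0.0010117 ]), 'opening': 0.08550810120006073}
```

View pics/top0.png

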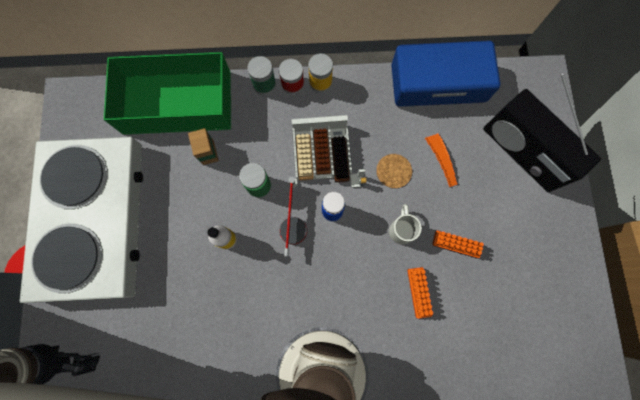

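View pics/scene0.png

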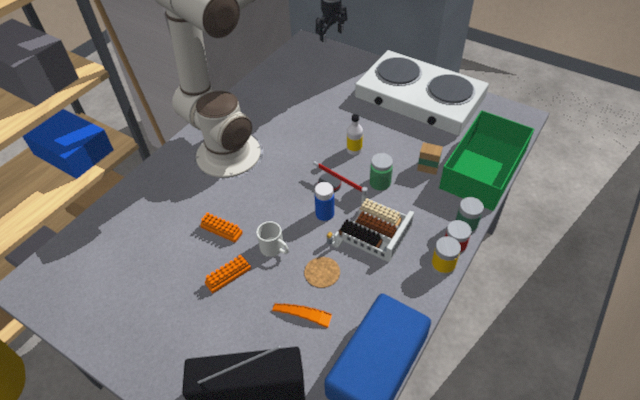

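The top view shows the rack around (322,150), blue jar (333,205), cork mat (394,170), bar from (291,182) to (286,252), tin beneath the bar at about (293,230), bottle (222,237) and glass jar (255,178).

```bash
python3 - <<'E'
from h import *
c=load('top0'); s=load('scene0')
im=c['color'][105:265,200:420,::-1]; a=cv2.resize(im,None,fx=3.6,fy=3.6,interpolation=cv2.INTER_CUBIC)
cv2.imwrite('pics/crop.png',a)
def blobs(c,lo,hi,z,roi=None,mn=25):
    h=cv2.cvtColor(c['color'],cv2.COLOR_RGB2HSV); m=cv2.inRange(h,lo,hi)
    if roi: k=np.zeros_like(m); k[roi[1]:roi[3],roi[0]:roi[2]]=255; m&=k
    n,l,st,ce=cv2.connectedComponentsWithStats(m)
    for i in range(1,n):
        if st[i,4]>=mn:
            pts=cv2.findNonZero((l==i).astype(np.uint8)); r=cv2.minAreaRect(pts)
            print(st[i],ce[i].round(1),onz(c,*ce[i],z).round(4),'rect',np.round(r[0],1),np.round(r[1],1),round(r[2],1))
print('cork');blobs(c,(8,80,80),(20,200,255),.003,(370,145,420,195))
blobs(s,(8,80,80),(20,200,255),.003,(295,250,350,295))
print('bar');blobs(c,(0,150,90),(6,255,255),.065,(270,170,310,265)); blobs(c,(174,150,90),(180,255,255),.065,(270,170,310,265))
print('jar blue');blobs(c,(105,120,50),(125,255,255),.1,(310,180,360,230))
print('cap');blobs(c,(0,0,190),(180,60,255),.13,(318,185,350,225))
blobs(s,(0,0,170),(180,60,255),.13,(310,175,340,205))
E
```

```text
cork
[377 154  36  34 958] [393.9 170.6] [ 0.5782 -0.2489  0.003 ] rect [394.5 170.5] [35. 33.] 0.0
[304 257  36  31 854] [321.7 271.9] [ 0.5822 -0.2542  0.003 ] rect [321.8 271.8] [31.8 32.5] 45.0
bar
[286 183   7  65 141] [288.7 214.9] [0.4444 0.0742 0.065 ] rect [288.7 215. ] [ 2.4 64.1] 4.3
jar blue
[322 206  22  15 133] [331.2 214.9] [ 0.4319 -0.0452  0.1   ] rect [331.7 213.8] [21.4 12.7] 8.1
cap
[323 192  21  20 321] [333.  201.6] [ 0.4628 -0.0508  0.13  ] rect [333.3 201.3] [19.1 19.8] 45.0
[315 182  18  14 195] [323.6 188.3] [ 0.466  -0.0561  0.13  ] rect [323.5 188.5] [13. 17.] 90.0
```

View pics/crop.png

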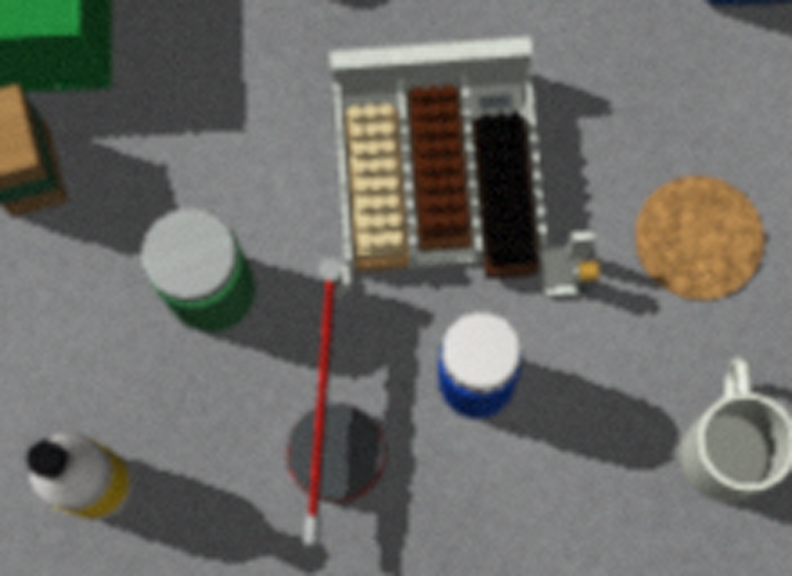

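The crop shows cream (left) and black (right) brushes protruding with brown roughly home. The hinge is at crop (331,270), the bar nose at (310,540), and the rear stop's top front edge runs from (331,68) to (532,56).

```bash
python3 - <<'E'
from h import *
c=load('top0'); s=load('scene0')
P=lambda x,y,z:onz(c,x/3.6+200-.36,y/3.6+105-.36,z)
L=P(331,68,.07);Rr=P(532,56,.07); d=L-Rr; print('stop',L,Rr,np.linalg.norm(d)); yaw=np.arctan2(-d[0],d[1]); print('yaw',np.degrees(yaw))
hi=P(331,270,.067);ne=P(310,540,.055);print('hinge',hi,'nose end',ne,np.linalg.norm(hi-ne)); b=ne-hi; print('bar dir deg',np.degrees(np.arctan2(b[1],b[0])))
def chk(yaw):
  X=np.array([np.cos(yaw),np.sin(yaw)]);Y=np.array([-X[1],X[0]])
  o1=(L+Rr)[:2]/2-.07*X; o2=hi[:2]+.1*X-.095*Y
  o=o1; print('yaw',np.degrees(yaw),'orig from stop',o1,'from hinge',o2)
  a=np.arctan2(-(b[:2]@X),-(b[:2]@Y)); print('keeper',a)
  for n,p in dict(cream=P(381,268,.03),brown=P(444,250,.03),black=P(512,275,.03),wl=P(345,283,.01),wr=P(540,270,.04),post=P(562,297,.03),roller=P(588,271,.055),jar=np.array([.464,-.053,0]),mat=np.array([.58,-.2515,0]),glass=P(190,252,.114),bottle=P(48,458,.165),tin=P(336,452,.024),mug=P(743,440,.085)).items():
    r=p[:2]-o; print(n,p[:2].round(3),'rack',(r@X).round(3),(r@Y).round(3))
chk(yaw)
E
```

```text
stop [0.71867602 0.05615833 0.07      ] [ 0.72107127 -0.11016412  0.07      ] 0.16633969732298648
yaw 0.8250758409697977
hinge [0.54705387 0.06232298 0.067     ] nose end [0.33335897 0.08699408 0.055     ] 0.21544877179490388
bar dir deg 173.41435395738108
yaw 0.8250758409697977 orig from stop [ 0.6498809  -0.02801088] from hinge [ 0.64841149 -0.03122719]
keeper 1.7001378236131155
cream [0.557 0.023] rack -0.092 0.053
brown [ 0.57 -0.03] rack -0.08 -0.001
black [ 0.546 -0.085] rack -0.105 -0.056
wl [0.551 0.055] rack -0.098 0.084
wr [ 0.546 -0.108] rack -0.105 -0.078
post [ 0.525 -0.125] rack -0.126 -0.095
roller [ 0.539 -0.145] rack -0.112 -0.116
jar [ 0.464 -0.053] rack -0.186 -0.022
mat [ 0.58  -0.252] rack -0.073 -0.222
glass [0.554 0.167] rack -0.094 0.196
bottle [0.391 0.261] rack -0.254 0.293
tin [0.406 0.066] rack -0.243 0.098
mug [ 0.391 -0.251] rack -0.262 -0.219
```

Call:
{"fn": "arm_command", "kwargs": {
  "increments": [
    [-1,0,0,0,0,0,9.61],
    [-1,0,0,0,0,0,9.61],
    [-1,0,0,0,0,0,9.61],
    [-1,0,0,0,0,0,9.61],
    [-1,0,0,0,0,0,9.61],
    [-1,0,0,0,0,0,9.61],
    [-1,0,0,0,0,0,9.61],
    [-1,0,0,0,0,0,9.61]
  ],
  "grip_force": 40
}}

```text
time: 1.1
ee_pos: [0.1247, 0.5355, 0.2308]
tcp_rot: [-180.0, 0.0, 89.7]
wrist_force: [-0.0, -0.3, 0.2]
opening: 0.0856
```

Call:
{"fn": "arm_command", "kwargs": {
  "increments": [
    [-1,-5,2.8,0,0,0,0],
    [-1,-5,2.8,0,0,0,0],
    [-1,-5,2.8,0,0,0,0],
    [-1,-5,2.8,0,0,0,0],
    [-1,-5,2.8,0,0,0,0],
    [-1,-5,2.8,0,0,0,0],
    [-1,-5,2.8,0,0,0,0],
    [-1,-5,2.8,0,0,0,0],
    [-1,-5,2.8,0,0,0,0],
    [-1,-5,2.8,0,0,0,0]
  ]
}}

```text
time: 2.35
ee_pos: [0.4053, 0.0338, 0.2312]
tcp_rot: [180.0, -0.0, 90.0]
wrist_force: [0.6, 1.0, 0.1]
opening: 0.0854
```

Call:
{"fn": "arm_command", "kwargs": {
  "increments": [
    [-1,-4.35,2.95,0,0,0,0],
    [-1,-4.35,2.95,0,0,0,0],
    [-1,0,0,0,0,0,0]
  ]
}}

```text
time: 2.72
ee_pos: [0.4647, -0.0538, 0.23]
tcp_rot: [-179.9, 0.0, 89.8]
wrist_force: [-1.0, -0.1, 0.5]
opening: 0.085
```

```bash
python3 - <<'E'
from h import *
c=snap('wrist','w1'); o=bot.get_obs(); print(o['ee_pos'],c['origin'],c['attitude'],c['fx'],c['cx'],c['cy'])
for p in [(.464,-.053,.13),(.58,-.2515,.003)]: print(proj(c,p))
E
```

```text
[ 0.46394625 -0.05241335  0.2303808 ] [0.46371461 0.03026234 0.37224046] [-18.83985786   0.10278504  -0.25008548] 353.02483983220776 321.9286936203562 196.7402965562483
(np.float64(323.4218102933079), np.float64(197.53252310060213))
(np.float64(416.7274797179491), np.float64(314.6733762136606))
```

View pics/w1.png

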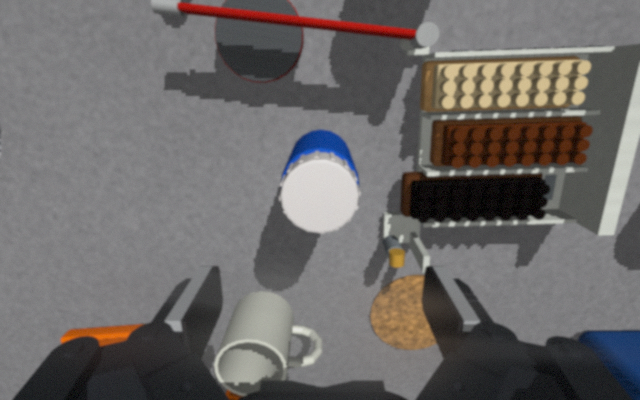

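The wrist view confirms the cap at about (320,194), 3 px from the prediction, so the grasp position is good. Black protrudes most, and cream a little more than brown.

Call:
{"fn": "arm_command", "kwargs": {
  "increments": [
    [-1,0.2,-0.2,5,0,0,0],
    [-1,0,0,5,0,0,0],
    [-1,0,0,3.5,0,0,0],
    [-1,0,0,2,0,0,0],
    [-1,0,0,0,0,0,0],
    [0.5,0,0,0,0,0,0],
    [0.5,0,0,0,0,0,0],
    [0.5,0,0,0,0,0,0],
    [0.5,0,0,0,0,0,0]
  ],
  "grip_force": 40
}}

```text
time: 3.9
ee_pos: [0.4627, -0.0491, 0.0779]
tcp_rot: [179.9, -0.0, 90.0]
wrist_force: [-1.4, 1.9, 7.1]
opening: 0.0626
```

Call:
{"fn": "arm_command", "kwargs": {
  "increments": [
    [0.5,0,0,-2,0,0,0],
    [0.5,0,0,-3.5,0,0,0],
    [0.5,0,0,-3.5,0,0,0],
    [0.5,0,0,-1,0,0,0],
    [0.5,0,0,0,0,0,0]
  ]
}}

```text
time: 4.53
ee_pos: [0.462, -0.0493, 0.176]
tcp_rot: [180.0, 0.0, 90.0]
wrist_force: [0.6, 0.4, -5.0]
opening: 0.0625
```

Call:
{"fn": "arm_command", "kwargs": {
  "increments": [
    [0.5,-2,1.2,0,0,0,0],
    [0.5,-3,1.8,0,0,0,0],
    [0.5,-4,2.3,0,0,0,0],
    [0.5,-4,2.3,0,0,0,0],
    [0.5,-4,2.3,0,0,0,0],
    [0.5,-2.3,1.2,0,0,0,0],
    [0.5,-1,0.6,0,0,0,0],
    [0.5,0,0,0,0,0,0]
  ]
}}

```text
time: 5.52
ee_pos: [0.5785, -0.2522, 0.1748]
tcp_rot: [-179.9, -0.1, 90.0]
wrist_force: [-0.2, 0.0, -3.3]
opening: 0.0626
```

```bash
python3 - <<'E'
from h import *
c=snap('wrist','w2'); o=bot.get_obs(); print(o['ee_pos'],o['wrist_force'],o['opening'])
h=cv2.cvtColor(c['color'],cv2.COLOR_RGB2HSV); m=cv2.inRange(h,(8,80,60),(20,200,255)); cv2.imwrite('pics/m2.png',m)
n,l,st,ce=cv2.connectedComponentsWithStats(m)
for i in range(1,n):
    if st[i,4]>150: print(st[i],ce[i].round(1),onz(c,*ce[i],.003).round(4))
print('mat pred',proj(c,(.58,-.2515,.003)))
c=snap('top','t2');h=cv2.cvtColor(c['color'],cv2.COLOR_RGB2HSV)
E
```

```text
[ 0.57844863 -0.25162079  0.17538226] [ 0.68569788  0.25518574 -4.2528745 ] 0.06289031025616537
[258  34  25  24 409] [269.7  45.7] [ 0.5339 -0.1441  0.003 ]
[ 263  110  120   93 7118] [322.3 151.8] [ 0.577  -0.2323  0.003 ]
[  51  260   82  130 1402] [ 97.7 288.2] [ 0.3451 -0.3746  0.003 ]
mat pred (np.float64(325.61817149094446), np.float64(172.4319241784457))
```

View pics/w2.png

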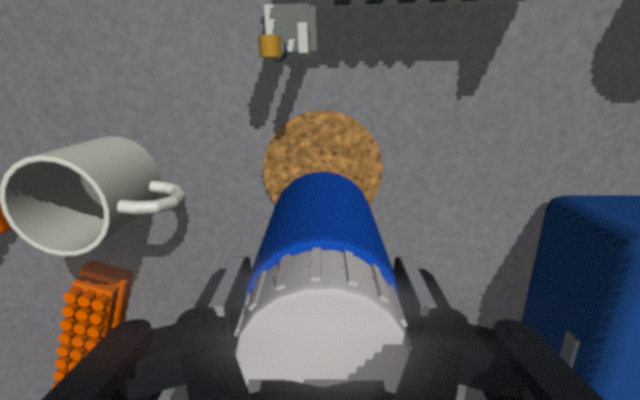

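The mat spans columns 263–382 with its top edge at row 110, which matches the prediction, so the jar is above the mat centre. Lowering now.

Call:
{"fn": "arm_command", "kwargs": {
  "increments": [
    [0.5,0,-0.1,3,0,0,0],
    [0.5,0,0,3,0,0,0],
    [0.5,0,0,2,0,0,0],
    [0.5,0,0,0.9,0,0,0],
    [0.5,0,0,0.4,0,0,0],
    [0.5,0,0,0,0,0,0],
    [0.5,0,0,0,0,0,0]
  ]
}}

```text
time: 6.5
ee_pos: [0.5783, -0.2524, 0.0842]
tcp_rot: [179.9, 0.0, 90.0]
wrist_force: [0.1, -0.0, -3.0]
opening: 0.0628
```

Call:
{"fn": "arm_command", "kwargs": {
  "increments": [
    [0.5,0,0,0.2,0,0,0],
    [0.5,0,0,0.1,0,0,0],
    [0.5,0,0,0,0,0,0]
  ]
}}

```text
time: 6.88
ee_pos: [0.5781, -0.2525, 0.081]
tcp_rot: [180.0, 0.0, 90.0]
wrist_force: [-1.4, -0.4, 2.7]
opening: 0.0626
```

Call:
{"fn": "arm_command", "kwargs": {
  "increments": [
    [0.1,0,0,0,0,0,0],
    [-0.4,0,0,0,0,0,0],
    [-1,0,0,0,0,0,0],
    [-1,0,0,0,0,0,0],
    [-1,0,0,-1,0,0,0],
    [-1,0,0,-3,0,0,0],
    [-1,0,0,-5,0,0,0],
    [-1,0,0,-3,0,0,0],
    [-1,0,0,0,0,0,0]
  ]
}}

```text
time: 8.0
ee_pos: [0.5789, -0.2526, 0.2039]
tcp_rot: [179.7, 0.1, 90.0]
wrist_force: [-1.0, -0.5, -1.0]
opening: 0.0854
```

```bash
python3 - <<'E'
from h import *
for n in('scene','wrist'): snap(n,n+'3')
s=load('scene3'); w=load('wrist3')
h=cv2.cvtColor(s['color'],cv2.COLOR_RGB2HSV);u,v=map(int,proj(s,(.58,-.252,.06)));print(u,v)
a=cv2.resize(s['color'][v-60:v+60,u-60:u+60,::-1],(400,400),interpolation=cv2.INTER_CUBIC)
cv2.imwrite('pics/c3.png',np.hstack([a,cv2.resize(w['color'][:,120:520,::-1],(400,400))]))
print(bot.get_obs()['ee_pos'])
E
```

```text
320 260
[ 0.57797728 -0.25223541  0.20022293]
```

View pics/c3.png

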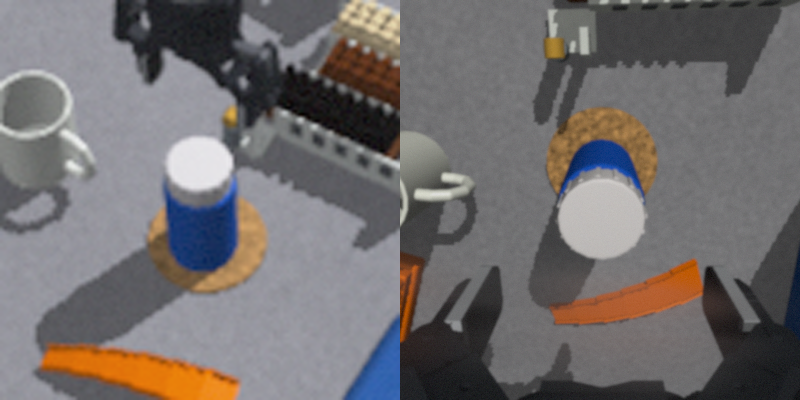

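The jar stands upright and released near the middle of the mat. Next are the brushes, starting with the black one.

Call:
{"fn": "arm_command", "kwargs": {
  "increments": [
    [1,3,-1.4,0,0,0,0],
    [1,5,-2.4,0,0,0,0],
    [1,5,-2.4,0,0,0,0],
    [1,3.8,-1.6,0,0,0,0],
    [1,0,0,3,0,0,0],
    [1,0,0,5,0,0,0],
    [1,0,0,5,0,0,0],
    [1,0,0,3,0,0,0],
    [1,0,0,1,0,0,0],
    [1,0,0,0,0,0,0]
  ]
}}

```text
time: 9.35
ee_pos: [0.4994, -0.0842, 0.0299]
tcp_rot: [-179.9, -0.0, 90.0]
wrist_force: [-0.8, -0.1, 0.0]
opening: 0.0001
```

Call:
{"fn": "arm_command", "kwargs": {
  "increments": [
    [1,0,1,0,0,0,0],
    [1,0,1,0,0,0,0],
    [1,0,1,0,0,0,0],
    [1,0,1,0,0,0,0]
  ]
}}

```text
time: 9.85
ee_pos: [0.5408, -0.0843, 0.0304]
tcp_rot: [180.0, 0.0, 90.0]
wrist_force: [-1.0, -0.6, -1.1]
opening: -0.0001
```

Call:
{"fn": "arm_command", "kwargs": {
  "increments": [
    [1,0,0.5,0,0,0,0],
    [1,0,0.5,0,0,0,0],
    [1,0,0,0,0,0,0]
  ]
}}

```text
time: 10.22
ee_pos: [0.5501, -0.0842, 0.0302]
tcp_rot: [-180.0, 0.0, 90.0]
wrist_force: [-0.3, -0.7, 0.1]
opening: -0.0003
```

```bash
python3 - <<'E'
from h import *
o=bot.get_obs();print(o['ee_pos'],o['wrist_force'])
c=snap('wrist','w4'); print(c['origin'])
t=snap('top','t4')
X=lambda a,b,z: (.649+a*.9999-b*.014,-.029+a*.014+b,z)
for y in (-.054,0,.054): print('home front predicted px (z=.03)',np.round(proj(c,X(-.07,y,.03)),1), np.round(proj(t,X(-.07,y,.03)),1))
E
```

```text
[ 0.55008196 -0.08424318  0.03017546] [-0.30870134 -0.70314315  0.11209724]
[ 5.48475239e-01 -2.51625568e-04  1.72428484e-01]
home front predicted px (z=.03) [390.2 269.3] [340.8 170.1]
home front predicted px (z=.03) [396.5 153.1] [322.9 171.2]
home front predicted px (z=.03) [404.6   5. ] [304.9 172.3]
```

View pics/w4.png

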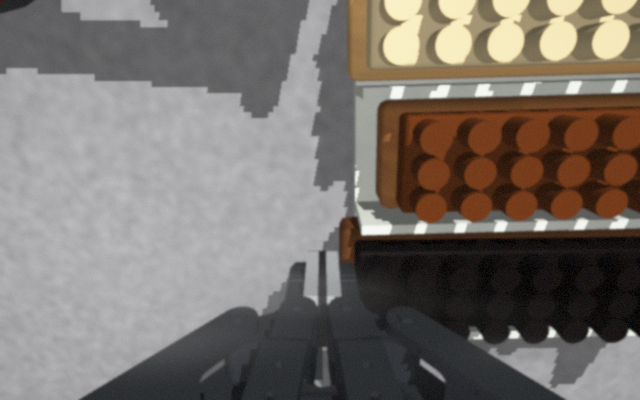

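The view shows the fingers touching the black brush's front (col ~345). Home is col ~390, about 18 mm further. Brown also appears about 6 mm out, so I'll push all three.

Call:
{"fn": "arm_command", "kwargs": {
  "increments": [
    [1,0,0.5,0,0,0,0],
    [1,0,0.5,0,0,0,0],
    [1,0,0.3,0,0,0,0],
    [1,0,0,0,0,0,0]
  ]
}}

```text
time: 10.82
ee_pos: [0.5631, -0.0843, 0.0302]
tcp_rot: [180.0, 0.0, 90.0]
wrist_force: [-0.2, -0.1, -0.4]
opening: 0.0002
```

Call:
{"fn": "arm_command", "kwargs": {
  "increments": [
    [1,0,0.2,0,0,0,0],
    [1,0,0.2,0,0,0,0],
    [1,0,0,0,0,0,0]
  ]
}}

```text
time: 11.2
ee_pos: [0.567, -0.0842, 0.0303]
tcp_rot: [180.0, -0.0, 90.0]
wrist_force: [-0.6, 0.0, -1.6]
opening: -0.0002
```

Call:
{"fn": "arm_command", "kwargs": {
  "increments": [
    [1,0,0.2,0,0,0,0],
    [1,0,0,0,0,0,0]
  ]
}}

```text
time: 11.45
ee_pos: [0.569, -0.0843, 0.0303]
tcp_rot: [180.0, 0.0, 90.0]
wrist_force: [0.1, -0.5, 0.2]
opening: 0.0003
```

```bash
python3 - <<'E'
from h import *
o=bot.get_obs();print(o['ee_pos'],o['wrist_force'])
c=snap('wrist','w5'); 
X=lambda a,b,z: (.649+a*.9999-b*.014,-.029+a*.014+b,z)
for y in (-.054,0,.054): print('home front px',np.round(proj(c,X(-.07,y,.03)),1),np.round(proj(c,X(-.085,y,.01)),1))
E
```

```text
[ 0.5689773  -0.08426753  0.03028994] [ 0.11801695 -0.48359481  0.24444228]
home front px [348.9 269.1] [316.8 249.4]
home front px [350.2 153. ] [314.5 144.6]
home front px [351.9   5.1] [311.7  14.9]
```

View pics/w5.png

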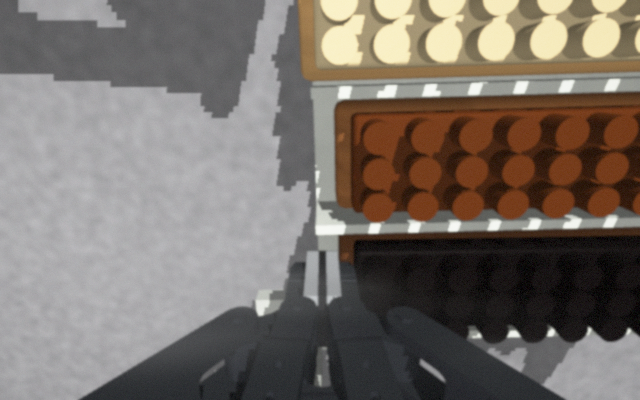

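Black's front is now level with brown's (col ~337), and both look about 5 mm short of home (col ~350). Continuing gently until the force rises.

Call:
{"fn": "arm_command", "kwargs": {
  "increments": [
    [1,0,0.2,0,0,0,0],
    [1,0,0.1,0,0,0,0],
    [1,0,0,0,0,0,0]
  ]
}}

```text
time: 11.88
ee_pos: [0.572, -0.0843, 0.0303]
tcp_rot: [180.0, -0.0, 90.0]
wrist_force: [-0.6, 0.1, 0.6]
opening: 0.0001
```

Call:
{"fn": "arm_command", "kwargs": {
  "increments": [
    [1,0,0.15,0,0,0,0],
    [1,0,0,0,0,0,0]
  ]
}}

```text
time: 12.12
ee_pos: [0.5735, -0.0842, 0.0303]
tcp_rot: [180.0, -0.0, 90.0]
wrist_force: [-0.3, 0.1, 0.3]
opening: 0.0003
```

Call:
{"fn": "arm_command", "kwargs": {
  "increments": [
    [1,0,0.15,0,0,0,0],
    [1,0,0,0,0,0,0]
  ]
}}

```text
time: 12.38
ee_pos: [0.5741, -0.0843, 0.0302]
tcp_rot: [-179.9, 0.0, 90.0]
wrist_force: [-5.6, -0.9, 2.8]
opening: -0.0001
```

Call:
{"fn": "arm_command", "kwargs": {
  "increments": [
    [1,0,0.15,0,0,0,0],
    [1,0,0,0,0,0,0]
  ]
}}

```text
time: 12.62
ee_pos: [0.5742, -0.0843, 0.0302]
tcp_rot: [-179.8, 0.0, 90.0]
wrist_force: [-13.4, 0.4, 8.6]
opening: 0.0001
```

Force rises sharply at TCP x = 0.574, so black is home. Next brown and cream, to the same x.

Call:
{"fn": "arm_command", "kwargs": {
  "increments": [
    [1,0,-2,0,0,0,0],
    [1,0,-2.1,0,0,0,0],
    [1,2.7,0,0,0,0,0],
    [1,2.7,0,0,0,0,0],
    [1,0,1,0,0,0,0],
    [1,0,1,0,0,0,0],
    [1,0,1,0,0,0,0],
    [1,0,0.5,0,0,0,0],
    [1,0,0.2,0,0,0,0],
    [1,0,0,0,0,0,0]
  ]
}}

```text
time: 13.88
ee_pos: [0.5723, -0.0304, 0.0301]
tcp_rot: [-180.0, 0.0, 90.0]
wrist_force: [-0.0, 0.3, 0.1]
opening: -0.0002
```

Call:
{"fn": "arm_command", "kwargs": {
  "increments": [
    [1,0,0.2,0,0,0,0],
    [1,0,0,0,0,0,0]
  ]
}}

```text
time: 14.12
ee_pos: [0.5726, -0.0304, 0.0301]
tcp_rot: [-179.8, 0.0, 90.0]
wrist_force: [-9.9, 0.4, 3.9]
opening: -0.0
```

Call:
{"fn": "arm_command", "kwargs": {
  "increments": [
    [1,0,-2,0,0,0,0],
    [1,0,-3,0,0,0,0],
    [1,2.7,0,0,0,0,0],
    [1,2.7,0,0,0,0,0],
    [1,0,1,0,0,0,0],
    [1,0,1,0,0,0,0],
    [1,0,1,0,0,0,0],
    [1,0,1,0,0,0,0],
    [1,0,0.6,0,0,0,0],
    [1,0,0,0,0,0,0]
  ]
}}

```text
time: 15.38
ee_pos: [0.5705, 0.0235, 0.03]
tcp_rot: [-180.0, 0.0, 90.0]
wrist_force: [0.1, 0.4, -0.5]
opening: 0.0001
```

Call:
{"fn": "arm_command", "kwargs": {
  "increments": [
    [1,0,0.2,0,0,0,0],
    [1,0,0.2,0,0,0,0],
    [1,0,0,0,0,0,0]
  ]
}}

```text
time: 15.75
ee_pos: [0.5712, 0.0236, 0.03]
tcp_rot: [-179.7, 0.0, 90.0]
wrist_force: [-16.6, -0.8, 9.4]
opening: -0.0001
```

All three brushes are firmly against the stop. Retracting up, then taking one look at the brushes and bar.

Call:
{"fn": "arm_command", "kwargs": {
  "increments": [
    [1,0,-2,0,0,0,0],
    [1,0,-3,0,0,0,0],
    [1,0,0,-3,0,0,0],
    [1,0,0,-5,0,0,0],
    [1,0,0,-5,0,0,0],
    [1,0,-2,-4,0,0,0],
    [1,3,-3,0,0,0,0],
    [1,3,-3,0,0,0,0],
    [1,3,-3.2,0,0,0,0],
    [1,0,0,0,0,0,0]
  ]
}}

```text
time: 17.0
ee_pos: [0.411, 0.1151, 0.201]
tcp_rot: [179.9, -0.0, 90.2]
wrist_force: [1.3, -0.2, 0.2]
opening: -0.0001
```

```bash
python3 - <<'E'
from h import *
c=snap('wrist','w6'); print(bot.get_obs()['ee_pos'])
H=np.array([.5475,.0635])
for r in(0,.14,.225):
  t=np.radians(173.4); p=H+r*np.array([np.cos(t),np.sin(t)]); print(r,proj(c,(*p,.065)))
t=snap('top','t6'); cv2.imwrite('pics/v6.png',np.hstack([cv2.resize(c['color'][:,:,::-1],(480,300)),cv2.resize(t['color'][110:210,270:374,::-1],(312,300),interpolation=cv2.INTER_CUBIC)]))
E
```

```text
[0.41193948 0.11439882 0.20080127]
0 (np.float64(480.13316560811944), np.float64(241.34868943455362))
0.14 (np.float64(320.4332172131299), np.float64(224.07476380116395))
0.225 (np.float64(220.5907386696039), np.float64(213.27531416609895))
```

View pics/v6.png

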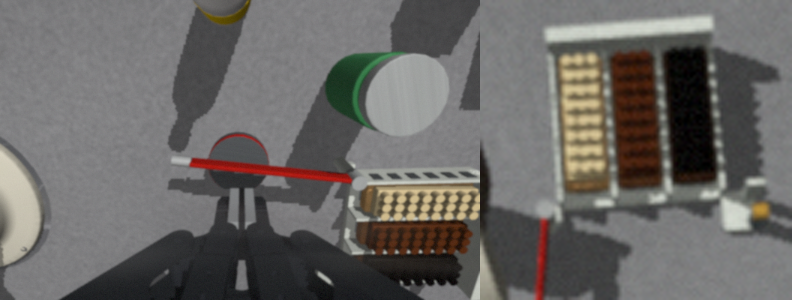

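All brushes are level against the stop, and the bar is where predicted: (240,169) and hinge (360,181) in the left panel. Descending on the bar's outer side.

Call:
{"fn": "arm_command", "kwargs": {
  "increments": [
    [1,0,0,4,0,0,0],
    [1,0,0,5,0,0,0],
    [1,0,0,4,0,0,0],
    [1,0,0,2.4,0,0,0],
    [1,0,0,0.4,0,0,0],
    [1,0,0,0,0,0,0]
  ]
}}

```text
time: 17.85
ee_pos: [0.413, 0.1134, 0.0429]
tcp_rot: [180.0, -0.0, 90.0]
wrist_force: [0.6, -0.6, -0.6]
opening: -0.0001
```

```bash
python3 - <<'E'
from h import *
p=bot.get_obs()['ee_pos']; print(p); p=p[:2]
H=np.array([.5475,.0635])
for d in list(range(174,272,7))+[271.2]:
  t=np.radians(d); q=H+.14*np.array([np.cos(t),np.sin(t)])+.014*np.array([np.sin(t),-np.cos(t)])
  print(d,q.round(4),'tool x,y cm',(100*(q-p)[::-1]).round(2)); p=q
E
```

```text
[0.41295827 0.11342135 0.0429296 ]
174 [0.4097 0.0921] tool x,y cm [-2.14 -0.32]
181 [0.4073 0.0751] tool x,y cm [-1.7  -0.25]
188 [0.4069 0.0579] tool x,y cm [-1.72 -0.04]
195 [0.4086 0.0408] tool x,y cm [-1.71  0.17]
202 [0.4124 0.024 ] tool x,y cm [-1.68  0.38]
209 [0.4183 0.0079] tool x,y cm [-1.62  0.58]
216 [ 0.426  -0.0075] tool x,y cm [-1.53  0.77]
223 [ 0.4356 -0.0217] tool x,y cm [-1.43  0.96]
230 [ 0.4468 -0.0347] tool x,y cm [-1.3   1.12]
237 [ 0.4595 -0.0463] tool x,y cm [-1.15  1.27]
244 [ 0.4735 -0.0562] tool x,y cm [-0.99  1.4 ]
251 [ 0.4887 -0.0643] tool x,y cm [-0.81  1.51]
258 [ 0.5047 -0.0705] tool x,y cm [-0.62  1.6 ]
265 [ 0.5214 -0.0747] tool x,y cm [-0.42  1.67]
271.2 [ 0.5364 -0.0768] tool x,y cm [-0.2   1.51]
```

Call:
{"fn": "arm_command", "kwargs": {
  "increments": [
    [1,-1.1,-0.2,0,0,0,0],
    [1,-1.1,-0.1,0,0,0,0],
    [1,-1.7,-0.25,0,0,0,0],
    [1,-1.7,0,0,0,0,0],
    [1,-1.7,0.2,0,0,0,0],
    [1,-1.7,0.4,0,0,0,0],
    [1,-1.6,0.6,0,0,0,0],
    [1,-1.5,0.8,0,0,0,0],
    [1,-1.4,1,0,0,0,0],
    [1,0,0,0,0,0,0]
  ]
}}

```text
time: 19.1
ee_pos: [0.4375, -0.0223, 0.0423]
tcp_rot: [180.0, 0.0, 89.9]
wrist_force: [-0.5, -0.4, 0.4]
opening: -0.0
```

Call:
{"fn": "arm_command", "kwargs": {
  "increments": [
    [1,-1.3,1.1,0,0,0,0],
    [1,-1.15,1.3,0,0,0,0],
    [1,-1,1.4,0,0,0,0],
    [1,-0.8,1.5,0,0,0,0],
    [1,-0.6,1.6,0,0,0,0],
    [1,0,0,0,0,0,0]
  ]
}}

```text
time: 19.85
ee_pos: [0.5069, -0.0704, 0.0419]
tcp_rot: [-180.0, 0.0, 90.0]
wrist_force: [-0.4, 0.1, 0.0]
opening: 0.0
```

```bash
python3 - <<'E'
from h import *
o=bot.get_obs(); print(o['time'],o['ee_pos'],o['wrist_force'])
c=snap('wrist','w7'); h=cv2.cvtColor(c['color'],cv2.COLOR_RGB2HSV)
m=cv2.inRange(h,(0,150,70),(5,255,255))
n,l,st,ce=cv2.connectedComponentsWithStats(m)
for i in range(1,n):
  if st[i,4]>100:
    r=cv2.fitLine(cv2.findNonZero((l==i).astype(np.uint8)),2,0,.01,.01).ravel(); a=onz(c,*r[2:],.06);b=onz(c,*(r[2:]+20*r[:2]),.06)
    print(st[i],a,'dir',np.degrees(np.arctan2(*(b-a)[1::-1])))
E
```

```text
19.85 [ 0.50689328 -0.07042644  0.04193913] [-0.41364955  0.07361364  0.03741412]
[ 94   0  65  48 254] [0.44286812 0.02706897 0.06      ] dir 31.50353380441446
[ 364    0   89  313 7001] [ 0.53496493 -0.00817439  0.06      ] dir 81.2603624842504
```

View pics/w7.png

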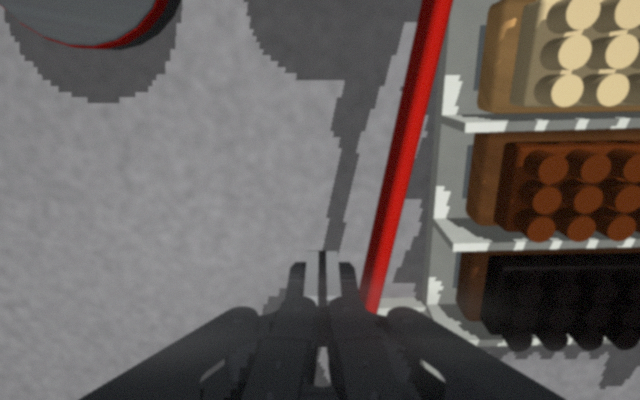

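The bar is at 261° (about 0.17 rad from shut), with the fingers against its outer face near (365,300). Now the snap-in.

Call:
{"fn": "arm_command", "kwargs": {
  "increments": [
    [1,-0.2,0.6,0,0,0,0],
    [1,-0.2,0.6,0,0,0,0],
    [1,-0.1,0.4,0,0,0,0],
    [1,0,0.3,0,0,0,0],
    [1,0,0,0,0,0,0]
  ]
}}

```text
time: 20.52
ee_pos: [0.5252, -0.0748, 0.0423]
tcp_rot: [180.0, 0.0, 90.0]
wrist_force: [-0.4, 0.8, -0.0]
opening: 0.0002
```

Call:
{"fn": "arm_command", "kwargs": {
  "increments": [
    [1,0,0.3,0,0,0,0],
    [1,0,0.3,0,0,0,0],
    [1,0,0.2,0,0,0,0],
    [1,0,0,0,0,0,0]
  ]
}}

```text
time: 21.02
ee_pos: [0.533, -0.0748, 0.0423]
tcp_rot: [180.0, 0.0, 90.0]
wrist_force: [0.1, 0.6, -0.9]
opening: -0.0002
```

Call:
{"fn": "arm_command", "kwargs": {
  "increments": [
    [1,0,0.2,0,0,0,0],
    [1,0,0.2,0,0,0,0],
    [1,0,0,0,0,0,0]
  ]
}}

```text
time: 21.4
ee_pos: [0.5352, -0.0748, 0.0421]
tcp_rot: [-179.8, -0.0, 90.0]
wrist_force: [-10.0, 0.1, 4.2]
opening: 0.0
```

Call:
{"fn": "arm_command", "kwargs": {
  "increments": [
    [1,0,0.2,0,0,0,0],
    [1,0,0.1,0,0,0,0],
    [1,0,0,0,0,0,0]
  ]
}}

```text
time: 21.78
ee_pos: [0.5357, -0.0747, 0.042]
tcp_rot: [-179.5, -0.0, 90.0]
wrist_force: [-23.7, 0.4, 13.2]
opening: -0.0001
```

Call:
{"fn": "arm_command", "kwargs": {
  "increments": [
    [1,0,-1,0,0,0,0],
    [1,0,-2,0,0,0,0],
    [1,0,-3,-2,0,0,0],
    [1,0,0,-5,0,0,0],
    [1,0,0,-4,0,0,0],
    [1,0,0,0,0,0,0]
  ]
}}

```text
time: 22.52
ee_pos: [0.4815, -0.075, 0.1557]
tcp_rot: [179.6, 0.1, 90.0]
wrist_force: [0.1, 0.9, -0.8]
opening: -0.0002
```

```bash
python3 - <<'E'
from h import *
o=bot.get_obs(); print(o['time'],o['ee_pos'],o['wrist_force'])
c=snap('wrist','w8'); h=cv2.cvtColor(c['color'],cv2.COLOR_RGB2HSV)
m=cv2.inRange(h,(0,150,70),(5,255,255))
n,l,st,ce=cv2.connectedComponentsWithStats(m)
for i in range(1,n):
  if st[i,4]>300:
    r=cv2.fitLine(cv2.findNonZero((l==i).astype(np.uint8)),2,0,.01,.01).ravel(); a=onz(c,*r[2:],.06);b=onz(c,*(r[2:]+20*r[:2]),.06)
    print(st[i],a,'dir',np.degrees(np.arctan2(*(b-a)[1::-1])))
# rack reference: rear-stop/floor direction is +-1.2 deg -> shut bar dir about 91.2
E
```

```text
22.525 [ 0.48149802 -0.07502274  0.15572318] [ 0.09356494  0.93572734 -0.83469121]
[ 408    0   30  277 3123] [ 0.54810194 -0.02493416  0.06      ] dir 91.59218507342722
```

View pics/w8.png

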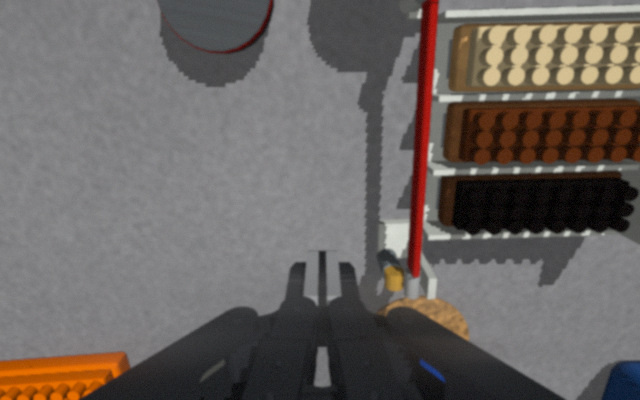

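The bar lies at 91.6°, parallel to the rack front (brush contact points give 1.6° rack yaw). The nose at (413,285) is behind the brass roller at (393,275), so it is latched. The arm is clear, so I'm handing in.

```bash
python3 -c "
from h import *
bot.job_done(); print(bot.get_obs()['time'])"
```

```text
the job is handed in; nothing more can be done
the job is handed in; nothing more can be done
```

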